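# Bring the jar round to the hand-out ledge

### The job

With one fingertip, push on an arm of the hand-out wheel and turn it until the glass jar stands at the mouth of the hand-out ledge, centred between the ledge's two rails, and leave it standing there at rest on the wheel. Push on the wheel, not on the stock: do not touch, tip or lift the jar or the other groceries on the wheel, and leave the other things on the bench where they are.

Things in the scene. Friction and masses are not known exactly. Their poses are not given: they have to be found in the camera images.
- stand: fixed stand of the hand-out wheel, on the bench; it does not move. Origin: on the wheel's upright turning axis, at bench height (z = 0). Its +x axis points level from the axis out along the middle line of the hand-out ledge
- ledge_mouth (a point): middle of the inner end (mouth) of the hand-out ledge, on its top, 132 mm from the wheel's axis. The ledge is a fixed aluminium step beside the platter, 78 mm long (132 to 210 mm from the axis), 112 mm wide, top 29 mm above the bench, with a low rail along each long side (6 mm thick, up to 39 mm above the bench, 100 mm between them). The wheel's arms pass above it
- hub_top (a point): top of the wheel's hub, on the axis, 98 mm above the bench; hub 44 mm in diameter. The wheel is an aluminium platter, 250 mm in diameter, top face 30 mm above the bench, parted into four compartments by four level arms. It turns both ways without a stop in reach and stays where it is left; pushing an arm near its end takes about 2 to 3 N. Groceries ride round with it
- jar: round amber glass jar with a steel screw lid, 60 mm in diameter, 90 mm tall, about 0.35 kg, standing loose on the wheel about 80 mm from its axis. Origin: centre of its underside, z axis up
- flat_tin: flat food tin, 76 mm in diameter, 40 mm tall, standing loose on the wheel. Origin: centre of its underside, z axis up
- carton: small upright box carton, 60 x 40 x 80 mm tall, standing loose on the wheel. Origin: centre of its underside, z axis up
- low_tin: food tin, 72 mm in diameter, 42 mm tall, loose on the bench beside the wheel, not on it; not part of the job. Origin: centre of its underside
- small_pack: paper pack lying on the bench beside the wheel, 75 x 50 x 32 mm, loose; not part of the job. Origin: centre of its underside
- soup_can: food can, 66 mm in diameter, 100 mm tall, loose at the left side of the bench; not part of the job. Origin: centre of its underside
- oil_bottle: green glass bottle, 70 mm in diameter, 240 mm tall, loose at the right side of the bench; not part of the job. Origin: centre of its underside
- mug: white mug, 80 mm wide, 95 mm tall, loose at the right side of the bench; not part of the job. Origin: centre of its underside
- arm1_end (a point): top middle of the outer end of arm 1 of the wheel, 180 mm from the axis, 80 mm above the bench. The four equal steel arms run out level from the hub like spokes, at right angles, and stick out 55 mm past the platter's edge. Each is a straight bar 12 mm thick with upright side faces from 45 to 80 mm above the bench; outside the platter there is free air below it
- arm2_end (a point): top middle of the outer end of arm 2 of the wheel, 180 mm from the axis, 80 mm above the bench; like arm 1, 90 degrees anticlockwise from it seen from above
- arm3_end (a point): top middle of the outer end of arm 3 of the wheel, 180 mm from the axis, 80 mm above the bench; like arm 1, 180 degrees anticlockwise from it seen from above
- arm4_end (a point): top middle of the outer end of arm 4 of the wheel, 180 mm from the axis, 80 mm above the bench; like arm 1, 270 degrees anticlockwise from it seen from above
Things that resemble listed ones, but are neither listed nor needed, are in the scene too. What is shaped like the carton but turquoise is not meant. Leave any turquoise look-alike of the flat_tin alone.

How it is judged:
By the outcome, as a careful person would: the job done as asked, in the order asked, and still so for the second after the job is handed in, with the robot touching nothing.
It also fails if it takes over 58 s, if anything falls off the work surface, if the arm or the gripper's body presses on something with over 40 N, if the wrist force passes 120 N, or if a joint passes its speed limit or range.

### The arm

A 6-joint arm with a two-finger parallel gripper is mounted at the origin on the work surface. World frame = base frame: x ahead of the robot, y to its left, z up, the work surface at z = 0. Lengths are in m, angles in degrees, forces in N, time in s.
With the tool pointing down it reaches from about 0.35 to 0.875 m from the base axis. Payload 4.2 kg.
Tool frame: the origin (TCP) lies at the very end of the fingers, on their centre line; the grasp point (between the pads) lies 19 mm behind it; z points along the fingers, x is the direction in which the jaws open and shut, and the axes are right-handed (so a half turn about z gives the same grasp; the last joint's range is limited). The gripper opens to 87 mm and grips with 3 to 60 N. Pads are 19 mm wide; open, the fingers measure 117 mm over their backs; the gripper's body (75 mm by 190 mm) begins 51 mm behind the grasp point.
Start: joints at [90.39, 22.042, 0.453, 0, -68.411, -14.817], TCP at [0.156, 0.605, 0.223] pointing down, gripper open.
Joint ranges: [-179.83, 179.83], [-69.29, 118.12], [-61.27, 80.66], [-181.25, 117.63], [-171.15, -9.14], [-177.46, 177.46]. Speed limits (degrees/s): [159.86, 159.86, 180, 180, 180, 180].

### API

Orientations are given as a 3x3 rotation matrix whose columns are the frame's x, y, z axes.
In Python, from station import r gives the robot as it stands.
- The arm moves only by the tool move_arm, never from a script. Its argument "series" is a list that holds one entry, the list of rows, each a list of 7 numbers: the shift along the tool's x, y, z in cm, then the turn, a rotation vector about the tool's x, y, z in degrees, then the opening, from -1 (shut) to 1 (fully open). In form: [[[dx, dy, dz, wx, wy, wz, fingers], ...]]. A call has 1 to 12 rows; each row shifts and turns the commanded pose from where the row before left it, along the tool's axes as they then stand; what a row does not reach is not made up. A row lasts 1/8 s, in which the tool goes at most 62.5 mm and 10.7 degrees, less where a joint would pass 70% of its speed; a pose out of reach is approached as far as the arm can. A call is refused whole if a number of a shift passes 6.25 or a number of a turn 10.7, either way. A call with a gripper value outside its range is refused whole. The fingers move at their own pace and stop on an object; the grip force is fixed at half the most. Time passes only in rows, so rows that do not move let the fingers close. It gives the time, the measured TCP pose, the force and the opening at its end, in the units of the state.
- r.sense(): the state, without advancing time (a new reading comes with each control period).
- r.capture(name): name is "side" or "top"; returns a dict with "color" (400x640x3 uint8, blue, green, red), "fx", "fy", "cx", "cy" (pixels), "rvec" (rotation vector, rad) and "tvec" (3), from world to camera coordinates, as OpenCV has them. Camera axes: x right, y down, z forward; pixel columns grow to the right and rows downward; lengths in m; the calibration is good to about 2 mm. A picture is of the moment at which its call begins. There is no depth.
- r.finish_job(): hands the job in, once; it reports no verdict.
The state is a dict: "time_s": time; "joints": joint angles; "joint_velocities": joint speeds; "effort": joint torques, N m; "tcp_pos": TCP position; "ee_rot": TCP orientation; "wrist_force": force on the tool from outside, world axes, zero at the start; "moment": the same for the moment, N m; "gripper_width": opening from 0.0 (shut) to 1.0 (fully open).
Only numpy, scipy, OpenCV 4.12 (cv2) and the standard library are available. Lean on these libraries where they do the work, as an engineer would, in place of code of your own. Each camera call takes 0.05 s, during which the arm holds its last target.

## Working session

There is one attempt and no reset: what is moved stays moved. The work goes in short steps, Python scripts to look and compute and a tool call to move; the robot and the scene stay as the last step left them, time stands still between calls to the robot, and variables do not carry over. Pictures are saved under pics/ and viewed, and the job is handed in when it is done.

Besides the shell and the picture viewer there is one more tool, called as a command line: name --argument value ..., lists and objects as JSON in quotes. move_arm: Moves the arm, as the interface text tells. Its arguments: {"type":"object","properties":{"series":{"type":"array","items":{"type":"array","items":{"type":"array","items":{"type":"number"}}}}},"required":["series"]}

```bash
mkdir -p pics; python3 - <<'E'
from station import r
import cv2
for n in("top","side"):
    c=r.capture(n);cv2.imwrite(f"pics/{n}0.png",c["color"]);print(n,c["fx"],c["cx"],c["cy"],c["rvec"],c["tvec"])
s=r.sense();print(s["time_s"],s["tcp_pos"],s["ee_rot"],s["gripper_width"])
E
```

```text
top 390.4770324811568 316.06720377041785 203.33530363544898 [ 2.19299495 -2.17845583  0.09967054] [-0.03063262  0.55836324  1.46739455]
side 383.2565784847785 315.72482196495224 199.005832487332 [ 2.12590628 -0.50971548  0.29117563] [-0.50192072  0.18826075  1.134531  ]
0.1 [0.15557393 0.6047709  0.22156491] [[-2.49264454e-01 -9.68435389e-01 -3.60414950e-04]
 [-9.68433425e-01  2.49264676e-01 -1.95535340e-03]
 [ 1.98347214e-03 -1.38362212e-04 -9.99998023e-01]] 0.9991801930682414
```

View pics/top0.png

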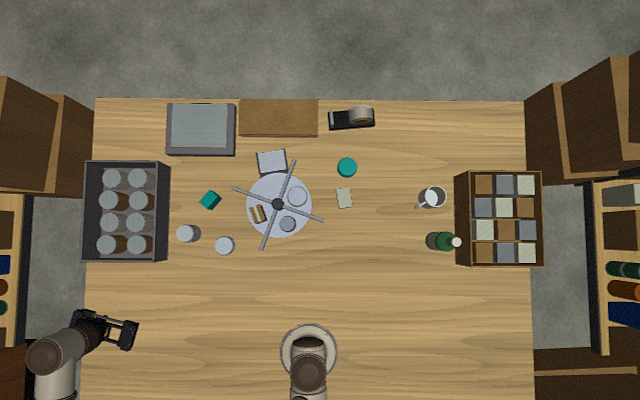

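View pics/side0.png

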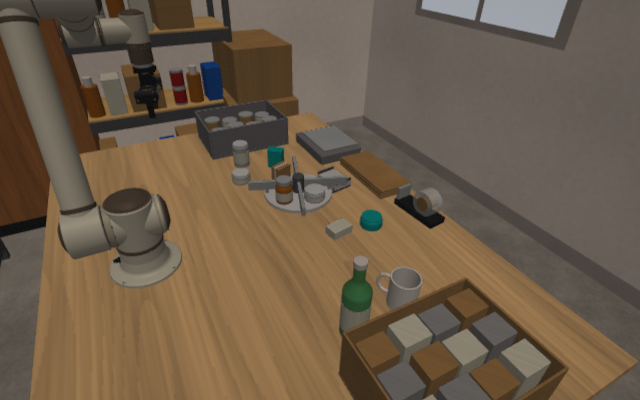

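```bash
cat > h.py <<'E'
import numpy as np,cv2
from station import r
def P(c):
    R,_=cv2.Rodrigues(np.array(c["rvec"],float));return R,np.array(c["tvec"],float).ravel()
def ray(c,u,v,z):
    R,t=P(c);d=R.T@np.array([(u-c["cx"])/c["fx"],(v-c["cy"])/c["fy"],1]);o=-R.T@t
    return o+d*(z-o[2])/d[2]
def proj(c,p):
    R,t=P(c);q=np.asarray(p,float)@R.T+t;return np.c_[q[...,0]/q[...,2]*c["fx"]+c["cx"],q[...,1]/q[...,2]*c["fy"]+c["cy"]] if q.ndim>1 else (q[0]/q[2]*c["fx"]+c["cx"],q[1]/q[2]*c["fy"]+c["cy"])
def zoom(c,box,k,name):
    a,b,w,h=box;cv2.imwrite(name,cv2.resize(c["color"][b:b+h,a:a+w],None,fx=k,fy=k,interpolation=cv2.INTER_CUBIC))
E
python3 - <<'E'
from h import *
t=r.capture("top");zoom(t,(200,140,160,120),5,"pics/topz0.png")
s=r.capture("side");zoom(s,(220,130,160,120),5,"pics/sidez0.png")
E
```

```text
(no output)
```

View pics/topz0.png

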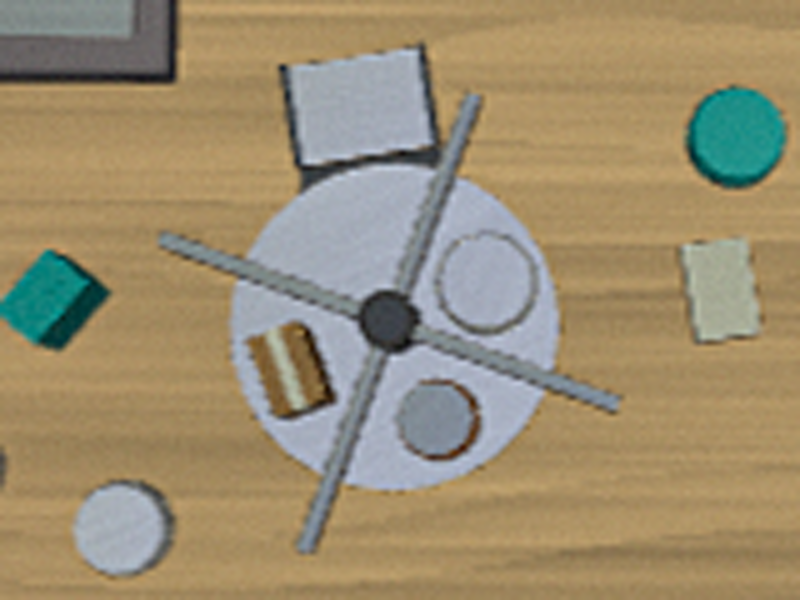

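View pics/sidez0.png

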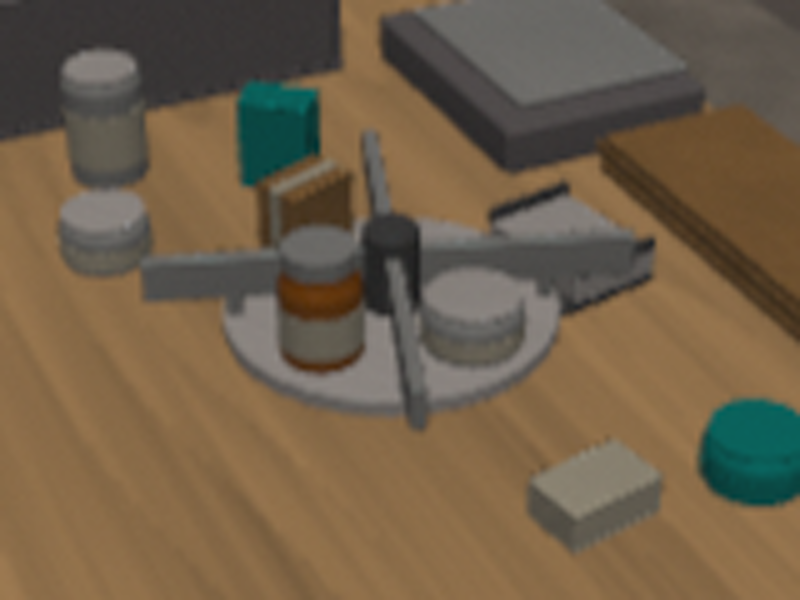

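```bash
cat > m.py <<'E'
from h import *
def measure(t,dark=True):
    img=t["color"];o={}
    g=lambda u,v,z,b=(200,140),k=5: ray(t,b[0]+(u+.5)/k-.5,b[1]+(v+.5)/k-.5,z)
    return g
E
python3 - <<'E'
from m import *
t=r.capture("top");g=measure(t)
f=lambda p:np.round(p,4)
ends=[g(473,98,.08),g(163,240,.08),g(307,550,.08),g(618,404,.08)]
c1=(np.array(ends[0])+ends[2])/2;c2=(np.array(ends[1])+ends[3])/2
hub=g(389,321,.098)
print("ends",[f(e) for e in ends],f(c1),f(c2),"hub",f(hub))
# hub by platter ellipse/mask? ledge corners
L=[g(303,166,.029),g(437,150,.029),g(288,66,.029),g(421,45,.029)];print("ledge",[f(p) for p in L])
mid=[(L[0]+L[1])/2,(L[2]+L[3])/2];print("mids",[f(m) for m in mid], "widths",np.linalg.norm(L[0]-L[1]),np.linalg.norm(L[2]-L[3]),np.linalg.norm(mid[1]-mid[0]))
c=(c1+c2)/2
A=lambda p:np.degrees(np.arctan2(p[1]-c[1],p[0]-c[0]))
D=lambda p:np.hypot(p[1]-c[1],p[0]-c[0])
print("arms",[(round(A(e),1),round(D(e),4)) for e in ends]);print("ledge ang",[(A(m),D(m)) for m in mid], A(mid[1]-mid[0]+c))
j=g(437,420,.12);print("jar",f(j),A(j),D(j))
for n,u,v,z in(("pack",720,290,.032),("lowtin",123,528,.042),("tin",487,282,.07),("carton",290,368,.11)):
    p=g(u,v,z);print(n,f(p),A(p),D(p))
s=r.capture("side")
for u,v,z in ((392,230,.098),(322,245,.12)):
    print(f(ray(s,220+(u+.5)/5-.5,130+(v+.5)/5-.5,z)))
E
```

```text
ends [array([0.7172, 0.0556, 0.08  ]), array([0.6097, 0.282 , 0.08  ]), array([0.3841, 0.1724, 0.08  ]), array([ 0.4915, -0.0528,  0.08  ])] [0.5506 0.114  0.08  ] [0.5506 0.1146 0.08  ] hub [0.5498 0.1138 0.098 ]
ledge [array([0.6734, 0.1871, 0.029 ]), array([0.6866, 0.0851, 0.029 ]), array([0.7507, 0.2   , 0.029 ]), array([0.7679, 0.0983, 0.029 ])]
mids [array([0.68  , 0.1361, 0.029 ]), array([0.7593, 0.1491, 0.029 ])] widths 0.10290623918774004 0.10308833630987044 0.08037419340057966
arms [(np.float64(-19.4), np.float64(0.1766)), (np.float64(70.6), np.float64(0.1777)), (np.float64(160.8), np.float64(0.1763)), (np.float64(-109.5), np.float64(0.1772))]
ledge ang [(np.float64(9.557398352695131), np.float64(0.13121568092080818)), (np.float64(9.477414346550121), np.float64(0.21158953773605696))] 9.346835599050042
jar [0.4779 0.0768 0.12  ] -152.73187892315048 0.08185967391369772
pack [ 0.5804 -0.1313  0.032 ] -83.09010603578203 0.24738611854181164
lowtin [0.3982 0.3144 0.042 ] 127.3029268252355 0.25158227229174496
tin [0.5814 0.0443 0.07  ] -66.2546161803117 0.07652596271435685
carton [0.5146 0.183  0.11  ] 117.6609165540474 0.07754318588751197
[0.5486 0.1079 0.098 ]
[0.4815 0.0775 0.12  ]
```

move_arm --series '[[[2,-1.7,0,0,0,0,-1],[3.5,-3,0,0,0,0,-1],[3.5,-3,0,0,0,0,-1],[3.5,-3,0,0,0,0,-1],[3.5,-3,0,0,0,0,-1],[3.5,-3,0,0,0,0,-1],[3.5,-3,0,0,0,0,-1],[3.5,-3,0,0,0,0,-1],[3.5,-3,0,0,0,0,-1],[3.5,-3,0,0,0,0,-1],[3.5,-3,0,0,0,0,-1],[3.5,-3,0,0,0,0,-1]]]'

```text
time_s: 1.8
tcp_pos: [0.3913, 0.1252, 0.2229]
ee_rot: [[-0.249, -0.969, 0.001], [-0.969, 0.249, 0.001], [-0.001, -0.001, -1.0]]
wrist_force: [1.3, 0.6, 0.0]
gripper_width: 0.0
```

move_arm --series '[[[3.5,-3,0,0,0,0,-1],[3.5,-3,0,0,0,0,-1],[3.5,-3,0,0,0,0,-1],[1.7,-1.1,0,0,0,0,-1],[0,0,0,0,0,0,-1]]]'

```text
time_s: 2.42
tcp_pos: [0.4584, -0.0178, 0.2223]
ee_rot: [[-0.252, -0.968, -0.0], [-0.968, 0.252, -0.0], [0.0, 0.0, -1.0]]
wrist_force: [-0.5, -0.6, 0.1]
gripper_width: 0.008
```

move_arm --series '[[[0,0,0,0,0,6,-1],[0,0,0,0,0,10,-1],[0,0,0,0,0,10,-1],[0,0,0,0,0,10,-1],[0,0,0,0,0,10,-1],[0,0,0,0,0,10,-1],[0,0,0,0,0,10,-1],[0,0,0,0,0,10,-1],[0,0,0,0,0,10,-1],[0,0,0,0,0,10,-1],[0,0,0,0,0,10,-1],[0,0,0,0,0,5,-1]]]'

```text
time_s: 3.92
tcp_pos: [0.4579, -0.0158, 0.2227]
ee_rot: [[-0.814, 0.581, 0.0], [0.581, 0.814, 0.0], [-0.0, 0.0, -1.0]]
wrist_force: [0.4, 0.3, 0.4]
gripper_width: 0.003
```

```bash
python3 - <<'E'
from m import *
s=r.sense();R=np.array(s["ee_rot"]);p=s["tcp_pos"]
print(s["time_s"],p,np.degrees(np.arctan2(R[1,0],R[0,0])),R[2],s["joints"],s["gripper_width"],s["wrist_force"])
c=np.array([.5505,.1142]);d=p[:2]-c;print(np.hypot(*d),np.degrees(np.arctan2(d[1],d[0])))
t=r.capture("top");zoom(t,(200,140,160,120),5,"pics/topz1.png")
E
```

```text
3.925 [ 0.4579073  -0.01579791  0.22268125] 144.45557923287322 [-8.20861120e-06  3.83007040e-04 -9.99999927e-01] [ 1.84273136e+01  5.55142874e+00 -2.17812777e+01 -1.41038151e-02
 -6.26492704e+01 -5.39652564e+01] 0.003151111852416928 [0.36251247 0.26015318 0.44172313]
0.15960220464933986 -125.46086338810335
```

View pics/topz1.png

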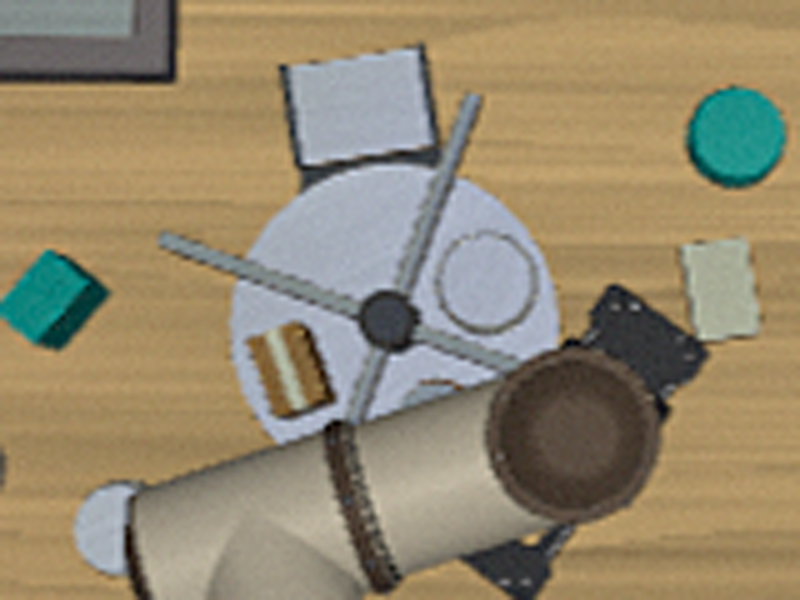

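move_arm --series '[[[0,0,2,0,0,0,-1],[0,0,3,0,0,0,-1],[0,0,3,0,0,0,-1],[0,0,3,0,0,0,-1],[0,0,3,0,0,0,-1],[0,0,1.5,0,0,0,-1],[0,0,0.7,0,0,0,-1],[0,0,0,0,0,0,-1]]]'

```text
time_s: 4.97
tcp_pos: [0.4583, -0.0164, 0.0606]
ee_rot: [[-0.816, 0.579, -0.0], [0.579, 0.816, -0.0], [0.0, -0.0, -1.0]]
wrist_force: [-0.3, -0.0, 0.9]
gripper_width: 0.007
```

```bash
python3 - <<'E'
from m import *
s=r.sense();print(s["time_s"],s["tcp_pos"],s["wrist_force"])
t=r.capture("side");zoom(t,(220,130,160,120),5,"pics/s2.png")
E
```

```text
4.975 [ 0.45828825 -0.01635321  0.06059811] [-0.27609686 -0.03407004  0.88834263]
```

View pics/s2.png

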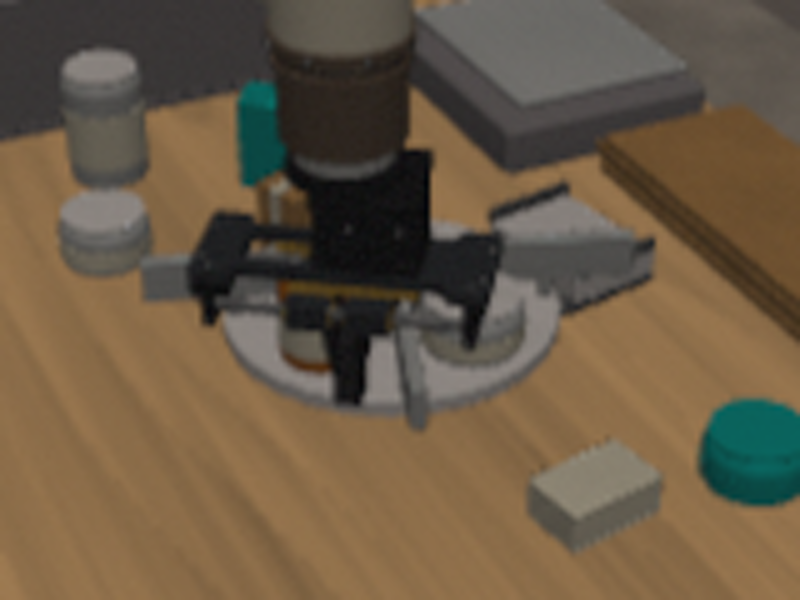

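move_arm --series '[[[-0.42,0.01,0,0,0,-1.5,-1],[-0.56,0.01,0,0,0,-2,-1],[-0.42,0.01,0,0,0,-1.5,-1],[-0.28,0.0,0,0,0,-1,-1],[-0.28,0.0,0,0,0,-1,-1],[-0.28,0.0,0,0,0,-1,-1],[-0.28,0.0,0,0,0,-1,-1],[-0.42,0.01,0,0,0,-1.5,-1],[-0.42,0.01,0,0,0,-1.5,-1],[-0.56,0.01,0,0,0,-2,-1]]]'

```text
time_s: 6.28
tcp_pos: [0.4925, -0.0354, 0.0604]
ee_rot: [[-0.932, 0.363, -0.001], [0.363, 0.932, -0.0], [0.001, -0.0, -1.0]]
wrist_force: [-0.9, 0.8, 0.5]
gripper_width: 0.006
```

```bash
cat > st.py <<'E'
from m import *
s=r.sense();R=np.array(s["ee_rot"]);p=s["tcp_pos"];c=np.array([.5505,.1142]);d=p[:2]-c
print(s["time_s"],np.round(p,4),"yaw+90",np.degrees(np.arctan2(R[1,0],R[0,0]))+90,"r",np.hypot(*d),"phi",np.degrees(np.arctan2(d[1],d[0])),np.round(s["wrist_force"],1),np.round(s["joints"],0),np.round(R.T@np.array(s["wrist_force"]),1))
E
cat > arm.py <<'E'
E
python3 - <<'E'
import st
from m import *
t=r.capture("side");zoom(t,(220,130,160,120),5,"pics/s3.png")
t=r.capture("top");zoom(t,(200,140,160,120),5,"pics/t3.png")
E
```

```text
6.275 [ 0.4925 -0.0354  0.0604] yaw+90 248.68930736959857 r 0.16042760621558064 phi -111.20372388383711 [-0.9  0.8  0.5] [ 15.  20. -30.  -0. -40. -36.] [ 1.2  0.4 -0.5]
```

View pics/s3.png

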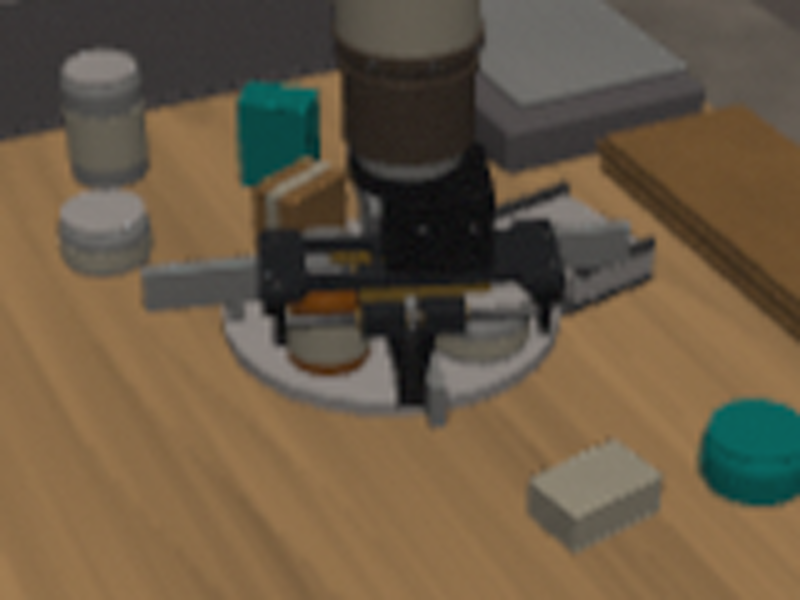

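View pics/t3.png

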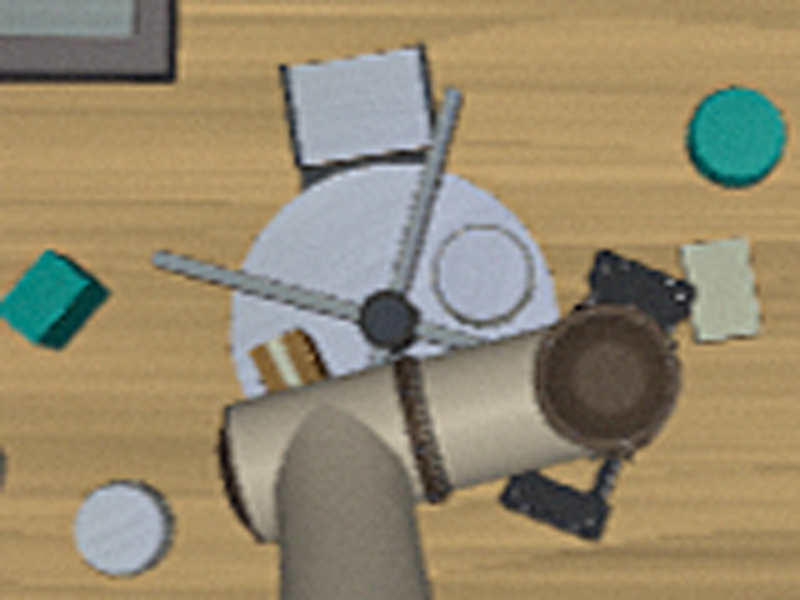

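move_arm --series '[[[-0.56,0.01,0,0,0,-2,-1],[-0.84,0.02,0,0,0,-3,-1],[-0.84,0.02,0,0,0,-3,-1],[-0.84,0.02,0,0,0,-3,-1],[-0.84,0.02,0,0,0,-3,-1],[-0.84,0.02,0,0,0,-3,-1],[-0.84,0.02,0,0,0,-3,-1],[-0.84,0.02,0,0,0,-3,-1],[-0.84,0.02,0,0,0,-3,-1],[-0.84,0.02,0,0,0,-3,-1],[-0.84,0.02,0,0,0,-3,-1],[-0.84,0.02,0,0,0,-3,-1]]]'

```text
time_s: 7.88
tcp_pos: [0.5884, -0.0423, 0.0603]
ee_rot: [[-0.972, -0.236, -0.002], [-0.236, 0.972, -0.0], [0.002, 0.0, -1.0]]
wrist_force: [-1.8, -0.1, 1.0]
gripper_width: 0.005
```

```bash
python3 st.py
```

```text
7.875 [ 0.5884 -0.0423  0.0603] yaw+90 -76.34570504162338 r 0.16102008237799334 phi -76.39734864417703 [-1.8 -0.1  1. ] [ 12.  28. -16.  -0. -46.   2.] [ 1.7  0.3 -1. ]
```

move_arm --series '[[[-0.84,0.03,0,0,0,-3,-1],[-0.84,0.03,0,0,0,-3,-1],[-0.84,0.03,0,0,0,-3,-1],[-0.84,0.03,0,0,0,-3,-1],[-0.84,0.03,0,0,0,-3,-1],[-0.84,0.03,0,0,0,-3,-1],[-0.84,0.03,0,0,0,-3,-1],[-0.84,0.03,0,0,0,-3,-1],[-0.84,0.03,0,0,0,-3,-1],[-0.84,0.03,0,0,0,-3,-1],[-0.84,0.03,0,0,0,-3,-1],[-0.84,0.03,0,0,0,-3,-1]]]'

```text
time_s: 9.38
tcp_pos: [0.6731, 0.0099, 0.0603]
ee_rot: [[-0.647, -0.762, -0.001], [-0.762, 0.647, -0.001], [0.001, -0.0, -1.0]]
wrist_force: [-0.2, -2.2, 0.3]
gripper_width: 0.003
```

```bash
python3 - <<'E'
import st
from m import *
t=r.capture("side");zoom(t,(220,130,160,120),5,"pics/s4.png")
E
```

```text
9.375 [0.6731 0.0099 0.0603] yaw+90 -40.35232984092565 r 0.16092967800992625 phi -40.376119844169764 [-0.2 -2.2  0.3] [ 15.  35.  -3.   0. -52.  35.] [ 1.8 -1.3 -0.3]
```

View pics/s4.png

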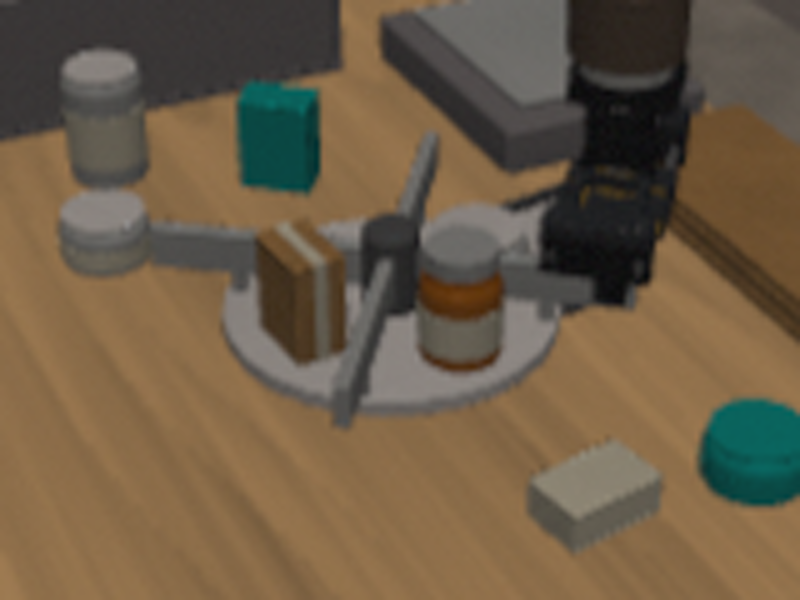

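move_arm --series '[[[-0.84,0.03,0,0,0,-3,-1],[-0.84,0.03,0,0,0,-3,-1],[-0.84,0.03,0,0,0,-3,-1],[-0.84,0.03,0,0,0,-3,-1],[-0.84,0.03,0,0,0,-3,-1],[-0.84,0.03,0,0,0,-3,-1],[-0.84,0.03,0,0,0,-3,-1],[-0.84,0.03,0,0,0,-3,-1],[-0.84,0.03,0,0,0,-3,-1],[-0.84,0.03,0,0,0,-3,-1],[-0.84,0.03,0,0,0,-3,-1],[-0.84,0.03,0,0,0,-3,-1]]]'

```text
time_s: 10.92
tcp_pos: [0.7106, 0.1023, 0.0605]
ee_rot: [[-0.076, -0.997, 0.001], [-0.997, 0.076, -0.001], [0.0, -0.001, -1.0]]
wrist_force: [1.4, -2.6, 0.7]
gripper_width: 0.004
```

```bash
python3 st.py
```

```text
10.925 [0.7106 0.1023 0.0605] yaw+90 -4.38737576235728 r 0.16054125845487457 phi -4.249098739521145 [ 1.4 -2.6  0.7] [ 21.  38.   4.   0. -56.  64.] [ 2.4 -1.6 -0.7]
```

move_arm --series '[[[-0.84,0.03,0,0,0,-3,-1],[-0.84,0.03,0,0,0,-3,-1],[-0.84,0.03,0,0,0,-3,-1],[-0.84,0.03,0,0,0,-3,-1],[-0.84,0.03,0,0,0,-3,-1],[-0.84,0.03,0,0,0,-3,-1],[-0.84,0.03,0,0,0,-3,-1],[-0.84,0.03,0,0,0,-3,-1],[-0.84,0.03,0,0,0,-3,-1],[-0.84,0.03,0,0,0,-3,-1],[-0.56,0.01,0,0,0,-2,-1],[-0.56,0.01,0,0,0,-2,-1]]]'

```text
time_s: 12.42
tcp_pos: [0.6892, 0.1943, 0.0607]
ee_rot: [[0.495, -0.869, 0.001], [-0.869, -0.495, 0.0], [0.0, -0.001, -1.0]]
wrist_force: [1.4, 0.5, -0.5]
gripper_width: 0.006
```

```bash
python3 - <<'E'
import st
from m import *
t=r.capture("side");zoom(t,(220,130,160,120),5,"pics/s5.png")
t=r.capture("top");zoom(t,(200,140,160,120),5,"pics/t5.png")
E
```

```text
12.425 [0.6892 0.1943 0.0607] yaw+90 29.647442865384477 r 0.16023161930233087 phi 30.011303524814622 [ 1.4  0.5 -0.5] [ 29.  38.   4.   0. -56.  91.] [ 0.3 -1.4  0.5]
```

View pics/s5.png

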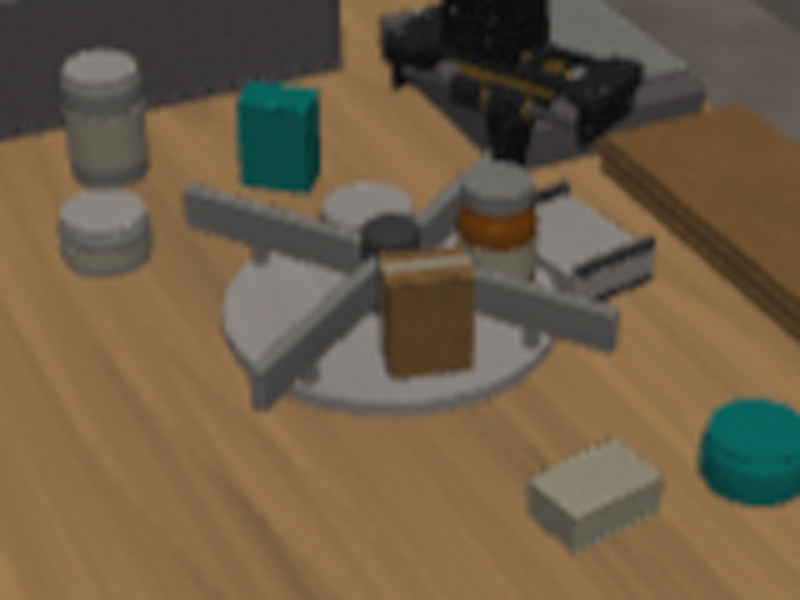

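View pics/t5.png

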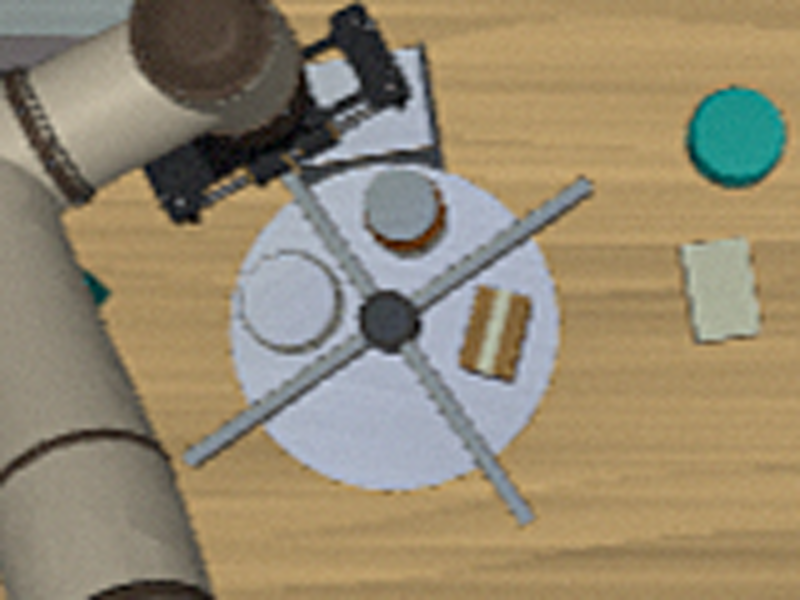

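```bash
cat > jar.py <<'E'
from m import *
import sys
def run(name,seed):
    t=r.capture("top");zoom(t,(200,140,160,120),5,f"pics/{name}.png")
    crop=t["color"][140:260,200:360]
    k=cv2.resize(crop,None,fx=5,fy=5,interpolation=cv2.INTER_CUBIC)
    sd=k[seed[1]-8:seed[1]+8,seed[0]-8:seed[0]+8].reshape(-1,3).mean(0)
    m=(np.abs(k.astype(float)-sd).max(2)<22).astype(np.uint8)
    m=cv2.morphologyEx(m,cv2.MORPH_OPEN,np.ones((9,9)))
    n,lab,st,ce=cv2.connectedComponentsWithStats(m)
    l=lab[seed[1],seed[0]];print("color",sd,"stat",st[l],ce[l])
    g=measure(t);cs,_=cv2.findContours((lab==l).astype(np.uint8),0,1);e=cv2.minEnclosingCircle(max(cs,key=len));print(e)
    c=np.array([.5505,.1142])
    for u,v in (ce[l],e[0]):
        p=g(u,v,.12);d=p[:2]-c;print("jar",np.round(p,4),np.hypot(*d),np.degrees(np.arctan2(d[1],d[0])))
if __name__=="__main__":run(sys.argv[1],(int(sys.argv[2]),int(sys.argv[3])))
E
python3 jar.py t6 404 205
python3 - <<'E'
from m import *
# ledge rails / axis from first picture
img=cv2.imread("pics/top0.png");t=r.capture("top");t["color"]=img;g=measure(t)
k=cv2.imread("pics/topz0.png")
hsv=k.max(2)
# dark rails mask
m=((hsv<90)).astype(np.uint8);m[:,:260]=0;m[:,460:]=0;m[:40]=0;m[200:]=0
n,lab,st,ce=cv2.connectedComponentsWithStats(m)
for i in range(1,n):
    if st[i][4]>150:print(st[i],ce[i])
# platter circle
l=(k.min(2)>150).astype(np.uint8)
l=cv2.morphologyEx(l,cv2.MORPH_CLOSE,np.ones((41,41)));l[:178]=0
n,lab,st,ce=cv2.connectedComponentsWithStats(l)
i=lab[330,330]; 
cs,_=cv2.findContours((lab==i).astype(np.uint8),0,1);cc=max(cs,key=len)[:,0]
cc=cc[cc[:,1]>215];cc=np.array(cv2.convexHull(cc.astype(np.int32))[:,0])
W=np.array([g(u,v,.03)[:2] for u,v in cc])
A=np.c_[2*W,np.ones(len(W))];x=np.linalg.lstsq(A,(W**2).sum(1),rcond=None)[0]
print("platter",x[:2],np.sqrt(x[2]+x[0]**2+x[1]**2))
E
```

```text
color [147.9609375  141.37109375 130.91015625] stat [ 364  170   70   65 3756] [399.25905218 202.14882854]
((398.92498779296875, 202.2803497314453), 37.02121353149414)
jar [0.6335 0.1057 0.12  ] 0.08339781834837331 -5.857226047352864
jar [0.6334 0.1059 0.12  ] 0.08327764557086575 -5.701431908573212
[ 279   45  162  144 2749] [365.07238996 139.79447072]
platter [0.55182471 0.11595606] 0.12398450520785191
```

```bash
python3 - <<'E'
from m import *
t=r.capture("top");zoom(t,(262,164,40,40),15,"pics/t7.png")
a=cv2.imread("pics/top0.png");cv2.imwrite("pics/t7l.png",cv2.resize(a[140:190,250:300],None,fx=12,fy=12,interpolation=cv2.INTER_CUBIC))
E
```

```text
(no output)
```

View pics/t7.png

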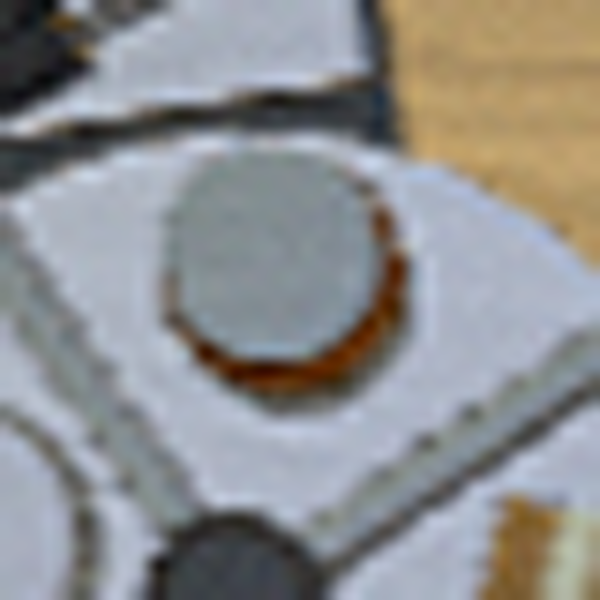

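View pics/t7l.png

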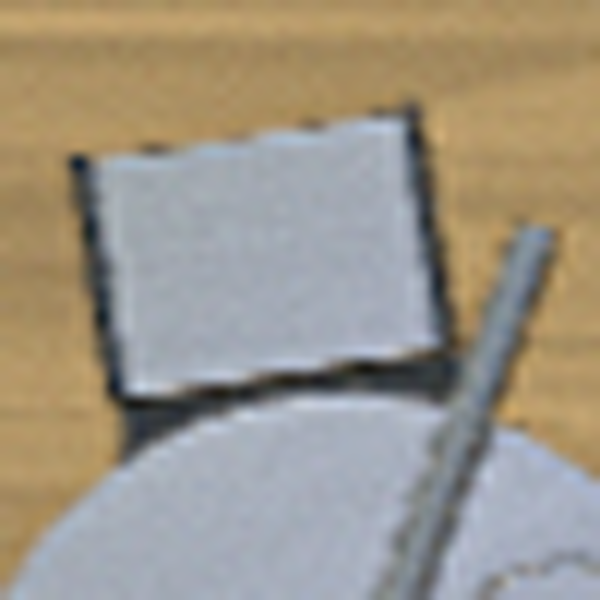

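```bash
python3 - <<'E'
from m import *
t=r.capture("top")
L=lambda u,v,z:ray(t,250+(u+.5)/12-.5,140+(v+.5)/12-.5,z)[:2]
for nm,z,q in(("floor",.029,[(100,165),(128,392),(408,120),(440,348)]),("rails",.039,[(72,158),(114,400),(421,100),(456,350)])):
    a,b,c,d=[L(*p,z) for p in q]
    m0=(b+d)/2;m1=(a+c)/2;u=(m1-m0)/np.linalg.norm(m1-m0);n=np.array([-u[1],u[0]])
    print(nm,m0,m1,"ang",np.degrees(np.arctan2(u[1],u[0])),"w",abs(n@(a-c)),abs(n@(b-d)))
    for ax in((.5505,.1142),):
        w=m0-np.array(ax);print(" axis->mid mouth angle",np.degrees(np.arctan2(w[1],w[0])),np.hypot(*w), "axis off",n@(np.array(ax)-m0))
    j=ray(t,280.0,180.53,.12)[:2];print(" jar",j,"lateral",n@(j-m0))
w=j-np.array([.5505,.1142]);print(np.hypot(*w),np.degrees(np.arctan2(w[1],w[0])))
E
```

```text
floor [0.68319945 0.13763701] [0.75655353 0.14831266] ang 8.280460633992517 w 0.09927928329405333 0.10011590533274921
 axis->mid mouth angle 10.016126104830406 0.1347532477013911 axis off -0.00408146622573179
 jar [0.63167339 0.10370494] lateral -0.02615760657981732
rails [0.67995674 0.13628415] [0.75873599 0.14966713] ang 9.641338673403805 w 0.11209772336068609 0.10906061049495325
 axis->mid mouth angle 9.680949982522872 0.13132691207690478 axis off -9.079255993625164e-05
 jar [0.63167339 0.10370494] lateral -0.02403254417068177
0.08184903685380747 -7.367013061438399
```

move_arm --series '[[[-0.28,0.01,0,0,0,-1,-1],[-0.56,0.02,0,0,0,-2,-1],[-0.56,0.02,0,0,0,-2,-1],[-0.56,0.02,0,0,0,-2,-1],[-0.56,0.02,0,0,0,-2,-1],[-0.56,0.02,0,0,0,-2,-1],[-0.42,0.01,0,0,0,-1.5,-1],[-0.28,0.0,0,0,0,-1,-1],[-0.14,0.0,0,0,0,-0.5,-1],[0,0,0,0,0,0,-1]]]'

```text
time_s: 13.98
tcp_pos: [0.6649, 0.2255, 0.0607]
ee_rot: [[0.689, -0.724, -0.0], [-0.724, -0.689, 0.0], [-0.0, -0.0, -1.0]]
wrist_force: [-0.2, -0.1, 0.4]
gripper_width: 0.006
```

```bash
python3 - <<'E'
import st
from m import *
t=r.capture("top");zoom(t,(256,160,50,50),12,"pics/t8.png")
zoom(t,(200,140,160,120),5,"pics/t8z.png")
E
```

```text
13.975 [0.6649 0.2255 0.0607] yaw+90 43.57491459250344 r 0.1595758723555461 phi 44.208496513969955 [-0.2 -0.1  0.4] [ 32.  37.   2.  -0. -55. 102.] [-0.1  0.3 -0.4]
```

View pics/t8.png

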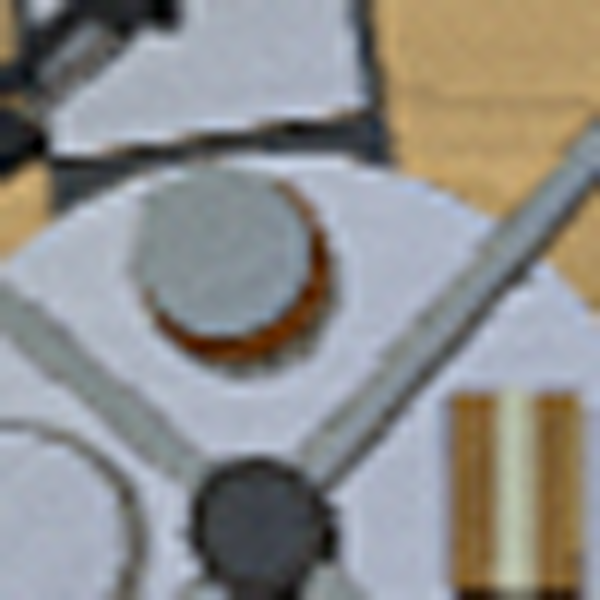

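View pics/t8z.png

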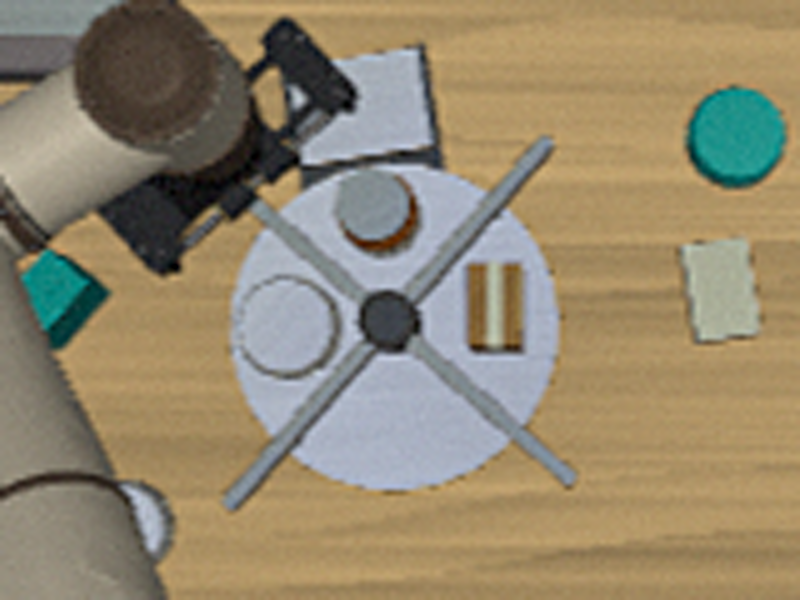

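```bash
cat > j2.py <<'E'
from m import *
t=r.capture("top");c=np.array([.5505,.1142])
def rep(u,v,u0,v0,k):
    j=ray(t,u0+(u+.5)/k-.5,v0+(v+.5)/k-.5,.12)[:2];w=j-c;a=np.degrees(np.arctan2(w[1],w[0]));print("jar",j,np.hypot(*w),a,"to go",9.65-a,"mm",82*np.radians(9.65-a))
def arms(E):
    g=measure(t)
    for u,v in E:
        w=g(u,v,.08)[:2]-c;print(round(np.degrees(np.arctan2(w[1],w[0])),2),np.hypot(*w))
def circ():
    # lid fit: least-squares circle to Canny edge points near guess
    pass
E
python3 - <<'E'
from j2 import *
rep(223,253,256,160,12);arms([(230,505),(548,143),(572,482)])
E
```

```text
jar [0.63116769 0.12469792] 0.08134791533508963 7.414680328081053 to go 2.2353196719189476 mm 3.1991224249859758
139.49 0.1765089642251685
-40.58 0.17573461584157068
-130.95 0.17701836808730764
```

move_arm --series '[[[-0.2,0.0,0,0,0,-0.7,-1],[-0.25,0.0,0,0,0,-0.9,-1],[-0.15,0.0,0,0,0,-0.6,-1],[0,0,0,0,0,0,-1],[0,0,0,0,0,0,-1]]]'

```text
time_s: 14.7
tcp_pos: [0.6606, 0.2297, 0.0606]
ee_rot: [[0.717, -0.698, -0.0], [-0.698, -0.717, 0.0], [-0.0, 0.0, -1.0]]
wrist_force: [0.1, -1.6, 0.3]
gripper_width: 0.004
```

```bash
python3 - <<'E'
import st
from m import *
t=r.capture("top");zoom(t,(256,160,40,40),15,"pics/t9.png")
zoom(t,(200,140,160,120),5,"pics/t9z.png")
E
```

```text
14.7 [0.6606 0.2297 0.0606] yaw+90 45.76983582158177 r 0.15957375517587039 phi 46.36635680877856 [ 0.1 -1.6  0.3] [ 32.  37.   1.  -0. -54. 103.] [ 1.2  1.1 -0.3]
```

View pics/t9.png

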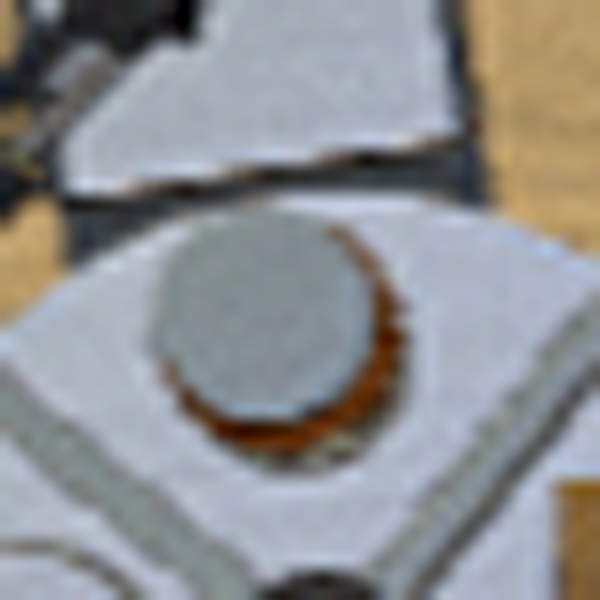

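View pics/t9z.png

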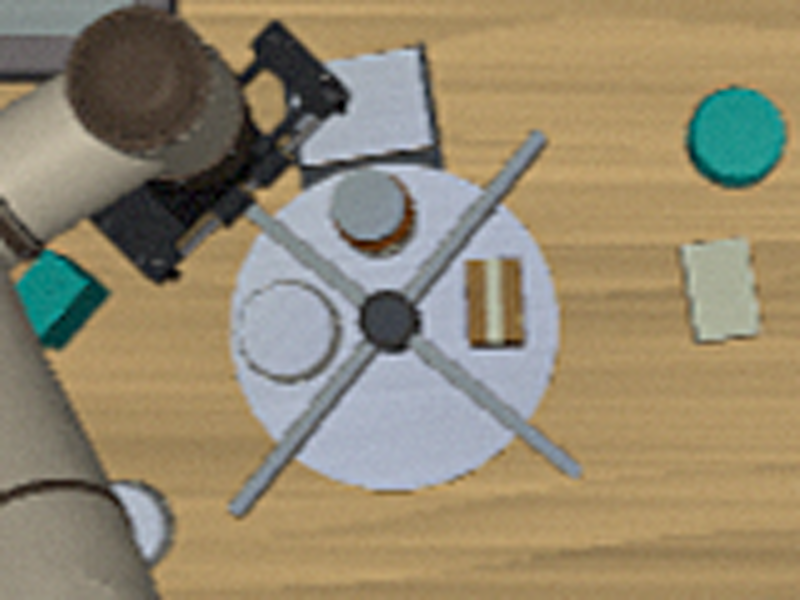

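```bash
python3 - <<'E'
from j2 import *
rep(266,314,256,160,15);arms([(237,512),(540,136),(576,472)])
E
```

```text
jar [0.63171478 0.12777361] 0.08234126564938163 9.488272770644995 to go 0.16172722935500516 mm 0.23145915667457498
141.82 0.17711609037331064
-38.01 0.17597367675403078
-128.52 0.1745681321407208
```

move_arm --series '[[[0.3,0,0,0,0,0,-1],[1,0,0,0,0,0,-1],[1,0,0,0,0,0,-1],[0.5,-1,-2,0,0,0,-1],[0,-1,-4,0,0,0,-1],[0,-1,-5,0,0,0,-1],[0,-4,-4,0,0,0,-1],[0,-4,0,0,0,0,-1],[0,-2,0,0,0,0,-1],[0,0,0,0,0,0,-1]]]'

```text
time_s: 16.05
tcp_pos: [0.7721, 0.3034, 0.2083]
ee_rot: [[0.717, -0.697, -0.002], [-0.697, -0.717, -0.001], [-0.001, 0.002, -1.0]]
wrist_force: [-0.1, -0.5, -0.7]
gripper_width: 0.008
```

```bash
python3 - <<'E'
import st
from m import *
t=r.capture("top");zoom(t,(252,144,50,50),12,"pics/ta.png")
zoom(t,(200,140,160,120),5,"pics/taz.png")
t=r.capture("side");zoom(t,(260,130,100,75),8,"pics/sa.png")
E
```

```text
16.05 [0.7721 0.3034 0.2083] yaw+90 45.776560555054594 r 0.29138212585723916 phi 40.4995185875401 [-0.1 -0.5 -0.7] [ 33.  44.  38.  -0. -83. 103.] [0.3 0.4 0.7]
```

View pics/ta.png

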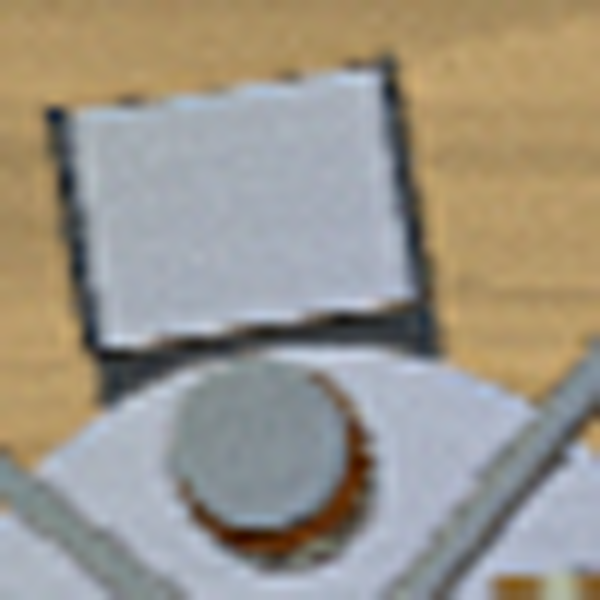

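View pics/taz.png

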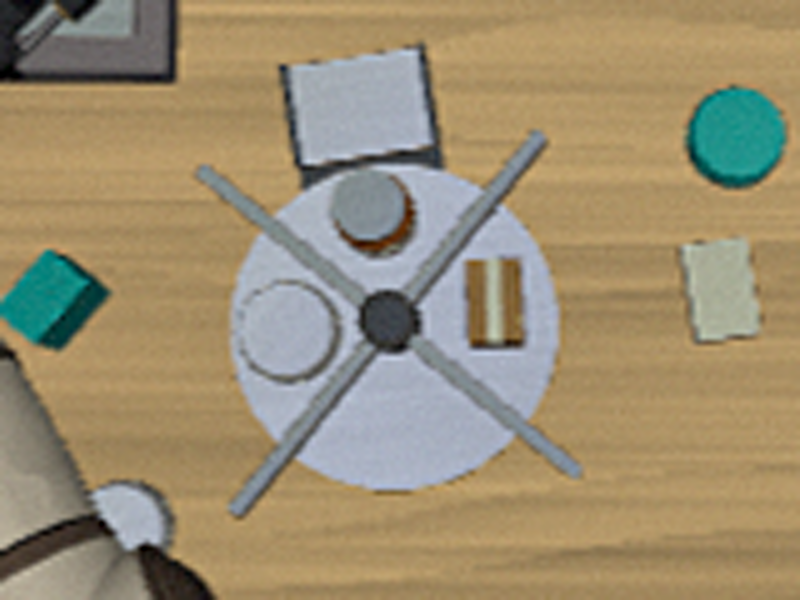

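View pics/sa.png

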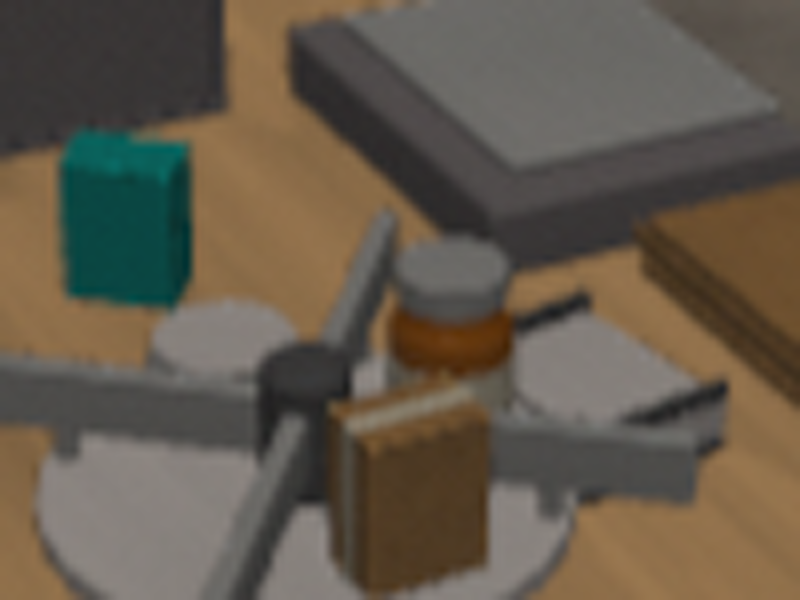

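```bash
python3 - <<'E'
from j2 import *
rep(262,443,252,144,12)
s=r.capture("side")
q=lambda u,v,z:ray(s,260+(u+.5)/8-.5,130+(v+.5)/8-.5,z)[:2]
j=q(452,265,.12);a=q(586,296,.039);b=q(723,384,.039);h=q(305,368,.098)
m=(a+b)/2;print("side: jar",j,"hub",h,"ledge out",a,b,np.linalg.norm(a-b),m)
for c0 in(h,np.array([.5505,.1142])):
  A=lambda p:np.degrees(np.arctan2(*(p-c0)[::-1]));print(A(j),A(m),np.hypot(*(j-c0)),np.hypot(*(m-c0)))
E
```

```text
jar [0.63174784 0.12738694] 0.08231103889602111 9.219004103161762 to go 0.4309958968382386 mm 0.6168283919178726
side: jar [0.63193874 0.1289262 ] hub [0.54767407 0.10865027] ledge out [0.74680281 0.19996349] [0.76407013 0.09644233] 0.10495137729708139 [0.75543647 0.14820291]
13.529421302576628 10.778669766652522 0.08666976620802397 0.21149380006468582
10.249778637303786 9.420652927679493 0.0827594667971863 0.20773818804566768
```

```bash
python3 - <<'E'
from station import r
print(r.finish_job())
E
```

```text
the job is handed in; nothing more can be done
None
```

I turned the wheel about 162° anticlockwise. The jar now stands upright and at rest on the wheel, at the mouth of the ledge and centred between the rails to within about 1 mm. I pushed the outer end of one arm with the shut fingers, following the arc at 160 mm from the axis. I then backed off, lifted clear and handed the job in at about 16 s.

**Centring:** the top view puts the jar at 9.2–9.5° about the axis, against 9.65° for the ledge's middle line, so 0.2–0.6 mm short. It stands about 82 mm from the axis.

**Disagreement between views:** using the same axis, the side view reads the jar at 10.2° and the ledge at 9.4°, so about 1 mm past centre. If I use the side view's own hub reading as the axis, it is about 4 mm past. I discounted that one because its hub position is about 6 mm off the axis found from the top view.

**Everything else:** in the last pictures the flat tin and carton stand upright on the wheel, and the low tin and small pack are where they were. The highest force I read at the wrist was about 3 N.

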